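# Lock a lamp down in the wiring jig with its retaining bar

## Robot

A 7-joint arm with a two-finger parallel gripper is mounted at the origin on the work surface; the furniture and walls round the work are solid. World frame = base frame: x ahead of the robot, y to its left, z up, the work surface at z = 0. Lengths are in m, angles in rad, forces in N, time in s.
With the tool pointing down it reaches from about 0.35 to 0.9 m from the base axis. Payload 8.1 kg.
Tool frame: the origin (TCP) lies at the very end of the fingers, on their centre line; the grasp point (between the pads) lies 19 mm behind it; z points along the fingers, y is the line along which they close (so a half turn about z gives the same grasp; the last joint's range is limited). The gripper opens to 92 mm and grips with 3 to 60 N. Pads are 19 mm wide; open, the fingers measure 130 mm over their backs; the gripper's body (75 mm by 190 mm) begins 47 mm behind the grasp point.
Start: joints at [-1.418, 0.434, 0.025, 1.573, -0.012, 1.134, -0.075], TCP at [0.158, 0.605, 0.227] pointing down, gripper open.
Joint ranges: [-2.62, 2.62], [-0.44, 2.09], [-1.27, 1.32], [0.08, 2.57], [-1.32, 4.46], [0.12, 2], [-2.74, 2.74]. Speed limits (rad/s): [2.22, 2.22, 3.01, 3.01, 3.14, 3.14, 3.14].

## Interface

Orientations are given as a rotation vector (axis times angle).
In Python, from cell import arm gives the robot as it stands.
- The arm moves only by the tool carry_out, never from a script. Its argument "commands" is a list of rows, each a list of 7 numbers: the opening, from 0 (shut) to 1 (fully open), then the shift along the tool's x, y, z each as a share of 0.025 m, from -1 to 1, then the turn, a rotation vector about the tool's x, y, z each as a share of 0.1 rad, from -1 to 1. A call has 1 to 8 rows; each row shifts and turns the commanded pose from where the row before left it, along the tool's axes as they then stand; what a row does not reach is not made up. A row lasts 1/10 s, in which the tool goes at most 50 mm and 8.59 degrees, less where a joint would pass 70% of its speed; a pose out of reach is approached as far as the arm can. A call with a number of a shift or a turn outside -1 to 1 is refused whole. A call with a gripper value outside its range is refused whole. The fingers move at their own pace and stop on an object; "squeeze" is the grip in N (left out, the last holds). Time passes only in rows, so rows that do not move let the fingers close. It gives the time, the measured TCP pose, the force, the opening and the grip force at its end, in the units of the state.
- arm.observe(): the state, without advancing time (a new reading comes with each control period).
- arm.get_image(name): name is "scene" or "side" or "wrist"; returns a dict with "pixels" (400x640x3 uint8, red, green, blue), "range_z" (400x640 float32, m along the optical axis (not along the pixel's ray), 0 where there is no reading), "mtx" (3x3 intrinsics, pixels), "k1" (the pictures are not rectified: a ray, as slopes to the right and down, at radius r is drawn at 1 + k1 r^2 times it, then the intrinsics apply), "R" (3x3) and "t" (3): a world point X has camera coordinates R X + t; the wrist camera has in their place "tool_from_camera" (4x4, takes a point from camera to tool coordinates, whose origin is the TCP and whose axes are the flange's). Camera axes: x right, y down, z forward; pixel columns grow to the right and rows downward; lengths in m; the calibration is good to about 2 mm. A picture is of the moment at which its call begins: read the wrist's pose just before it.
- arm.sign_off(): hands the job in; it is judged then, once.
The state is a dict: "clock": time; "joints": joint angles; "dq": joint speeds; "joint_efforts": joint torques, N m; "position": TCP position; "ee_rot": TCP orientation; "force": force on the tool from outside, world axes, zero at the start; "ft_torque": the same for the moment, N m; "width": opening from 0.0 (shut) to 1.0 (fully open); "gripper_force": force on a finger pad.
Only numpy, scipy, OpenCV 4.12 (cv2) and the standard library are available. Lean on these libraries where they do the work, as an engineer would, in place of code of your own. Each camera call takes 0.05 s, during which the arm holds its last target. There are 200 camera calls.

## Task

The lamp lying in the wiring jig has to be held down before its base is wired. Swing the left keeper, which has dropped shut, up and back out of the way, then lay the retaining bar across the lamp's neck, grip block up and centred, fully down in the slots of both posts, and swing both keepers over it until they are fully closed. The lamp must stay lying properly in its nest.

Things in the scene. Friction and masses are not known exactly. Their poses are not given: they have to be found in the camera images.
- jig: wiring jig, fixed to the bench: aluminium plate 182 x 144 x 8 mm (x -82 to 100, y +-72). Origin under the plate at bench height; x from its front (lamp base) to its back (V-rest), y to its left, z up. Two steel posts at y +48 (left) and -48 mm (right), each 20 mm thick in y, x -20 to 56, top z 52 mm, with a slot for the bar and a hinged keeper (hinge ears to z 62)
- nest (a point): place of the lamp's origin in the jig: jig frame (-66, 0, 50) mm, axes as the jig's
- bar_seat (a point): place of the bar's origin when it lies in both slots: jig frame (15, 0, 36) mm, axes as the jig's. Each post's slot is open at the top, runs along the jig's y, is centred on jig x = 15 mm, 30 mm wide, bevelled to 40 mm at its mouth (z 52), with its floor at z 38 mm
- lamp: black lamp lying on its side in the jig: round base 76 mm across, 22 mm thick, standing on its edge at jig x -66 to -44, top z 88 mm; neck 11 mm thick, lying along jig y = 0 at z 23 to 35 mm, to x 173. Origin: centre of the base's underside; its z runs along the neck. It lies loose in its nest
- bar: retaining bar, lying on the bench in front of the jig: aluminium, 150 mm long (y), 24 wide (x), 8 thick (z 2 to 10 mm), below it a 2 mm rubber strip 70 mm long, on top at its middle a black grip block 18 mm wide (x), 34 long (y), z 10 to 32 mm. Origin: centre of the strip's underside, z up; 0.16 kg. Its two ends are alike
- left_keeper (a joint): left keeper, rad: 0 = closed, level over slot and bar, pointing to the jig's front; grows as its tip swings up and to the jig's back, to 2.0; upright 1.57; stays where left. Hinge axis along jig y at jig (49, 48, 55.5) mm. Steel strap 12 mm wide (y), 6 thick, 66 long; at its tip a finger lug 12 wide (y), 8 long, 58 to 66 mm from the hinge, on top; closed, strap top z 58.5, lug top z 68.5
- right_keeper (a joint): right keeper, the same, on the right post: hinge axis at jig (49, -48, 55.5) mm. It starts swung back

How it is judged:
By the outcome, as a careful person would: the job done as asked, in the order asked, and still so for the second after the job is handed in, with the robot touching nothing.
It also fails if it takes over 58 s, if anything falls off the work surface, if the arm or the gripper's body presses on something with over 40 N, if the wrist force passes 120 N, or if a joint passes its speed limit or range.

## Working session

There is one attempt and no reset: what is moved stays moved. The work goes in short steps, Python scripts to look and compute and a tool call to move; the robot and the scene stay as the last step left them, time stands still between calls to the robot, and variables do not carry over. Pictures are saved under pics/ and viewed, at most 10 in all, crops included, and the job is handed in when it is done.

Besides the shell and the picture viewer there is one more tool, called after ">>>" by a JSON object that holds its "name" and its "arguments", one argument or row to a line. carry_out: Moves the arm, as the interface text tells. Shift numbers are shares of 0.025 m and turn numbers shares of 0.1 rad, none past 1 either way. Its arguments: {"type":"object","properties":{"commands":{"type":"array"},"squeeze":{"type":"number"}},"required":["commands"]}

```bash
ls; mkdir -p pics
cat > h.py <<'E'
import numpy as np, cv2
from cell import arm
from scipy.spatial.transform import Rotation as Ro
def grab(n):
    s=arm.observe(); im=arm.get_image(n)
    if n=="wrist":
        T=np.eye(4);T[:3,:3]=Ro.from_rotvec(s["ee_rot"]).as_matrix();T[:3,3]=s["position"]
        C=T@im["tool_from_camera"]
    else:
        C=np.eye(4);C[:3,:3]=im["R"].T;C[:3,3]=-im["R"].T@im["t"]
    im["C"]=C; return im
def cloud(im):
    h,w=im["range_z"].shape; v,u=np.mgrid[:h,:w].astype(np.float32)
    p=np.stack([u.ravel(),v.ravel()],1)[:,None]
    n=cv2.undistortPoints(p,im["mtx"],np.array([im["k1"],0,0,0,0]))[:,0]
    z=im["range_z"].ravel(); P=np.c_[n[:,0]*z,n[:,1]*z,z]
    W=P@im["C"][:3,:3].T+im["C"][:3,3]; W[z==0]=np.nan
    return W.reshape(h,w,3)
def save(im,f): cv2.imwrite(f,im["pixels"][:,:,::-1])
E
python3 - <<'E'
from h import *
print(arm.observe())
for n in("scene","side"):
    im=grab(n);save(im,f"pics/{n}0.png");np.save(f"{n}0.npy",cloud(im));print(n,im["C"][:3,3],im["k1"],im["mtx"][0,0])
a=cv2.imread("pics/scene0.png")
E
```

```text
pics
{'clock': 0.0, 'joints': array([-1.41758308,  0.43524342,  0.02499334,  1.57407823, -0.01160925,
        1.13398157, -0.07510758]), 'dq': array([-1.90902253e-05, -8.81064273e-04,  7.65281783e-04, -9.83724435e-04,
        9.79799157e-04, -2.94291412e-03, -1.63204543e-03]), 'joint_efforts': array([-3.96645055e-05, -6.67850804e+01,  9.85117704e-01, -3.14462471e+01,
       -6.05774671e-02,  4.26743086e-02,  1.85640206e-04]), 'position': array([0.15808234, 0.604164  , 0.2259398 ]), 'ee_rot': array([-4.00883488e-01, -3.11585175e+00,  2.45714022e-03]), 'force': array([ 0.05454336,  0.1259444 , -0.19576808]), 'ft_torque': array([ 0.01944102, -0.03144109, -0.03473025]), 'gripper_force': 0.0, 'width': 1.002692588073307}
scene [-0.29965238  0.79754915  0.44853571] 0.0053287168238142155 404.74973750962954
side [6.09204416e-04 1.07642076e+00 4.47680174e-01] 0.028552661972059735 408.7950438418333
```

View pics/scene0.png

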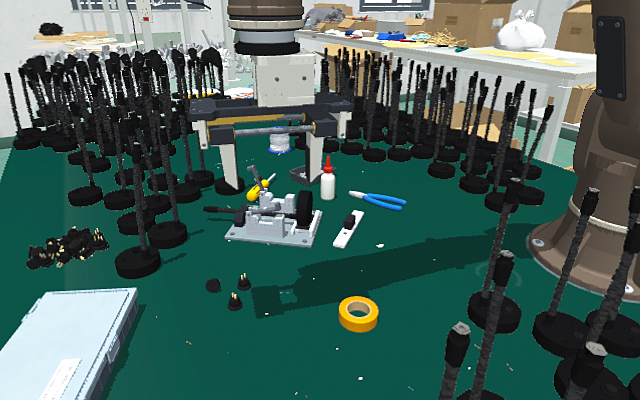

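View pics/side0.png

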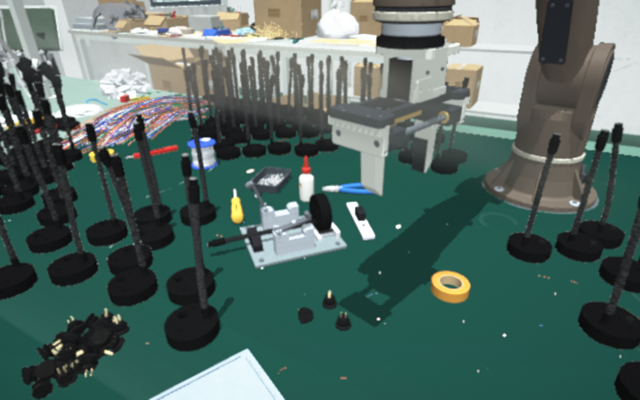

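Scene: jig around pixels (225–322, 190–247), lamp base at (304,208), bar at (348,229), with its black grip at (349,221). The side view shows the jig at (295,235) and the bar at (360,220). The left keeper is probably the one nearer the camera.

Run:
```python
from h import *
np.set_printoptions(precision=3,suppress=True)
c=np.load("scene0.npy")
for n,(u,v) in dict(c1=(228,238),c2=(312,246),c3=(322,212),base=(304,208),bar1=(338,243),bar2=(361,213),grip=(349,219),tip=(208,210),bottle=(328,185),sd=(255,195),pl=(383,200),keepR=(253,170)).items(): print(n,c[v,u])
c=np.load("side0.npy")
for n,(u,v) in dict(c1=(262,262),c2=(346,245),base=(320,212),bar1=(368,236),bar2=(351,205),grip=(360,214),tip=(212,246),keepR=(258,186),bottle=(306,180)).items(): print(n,c[v,u])
W=np.load("scene0.npy").reshape(-1,3)
m=(abs(W[:,0]-.15)<.35)&(abs(W[:,1]-.6)<.35)&(W[:,2]>.1)&(W[:,2]<.2)
H,x,y=np.histogram2d(W[m,0],W[m,1],bins=[14,14],range=[[-.2,.5],[.25,.95]])
print(H.astype(int))
```

```text
c1 [0.402 0.607 0.003]
c2 [ 0.298  0.468 -0.   ]
c3 [0.411 0.379 0.   ]
base [0.339 0.464 0.066]
bar1 [0.27  0.424 0.009]
bar2 [0.35  0.313 0.01 ]
grip [0.308 0.375 0.032]
tip [0.493 0.62  0.028]
bottle [0.46  0.335 0.04 ]
sd [0.534 0.495 0.018]
pl [0.394 0.216 0.   ]
keepR [0.477 0.517 0.108]
c1 [0.403 0.599 0.008]
c2 [0.295 0.472 0.007]
base [0.351 0.476 0.067]
bar1 [0.269 0.426 0.01 ]
bar2 [0.358 0.322 0.01 ]
grip [0.308 0.382 0.029]
tip [0.501 0.621 0.024]
keepR [0.599 0.356 0.017]
bottle [0.466 0.343 0.058]
[[  0 186   0   0   0   0  67 418   0   0   0   0   0   0]
 [  0 800   0   0 936   0   0   0   0   0   0   0   0   0]
 [622   0   0   0   0   0   0   0   0   0   0   0   0   0]
 [  0 506   0   0   0   0   0   0   0   0   0   0   0   0]
 [  0  19   0   0   0   0   0   0   0   0   0   0   0   0]
 [  0   0   0   0   0   0   0   0   0   0   0   0   0   0]
 [  0   0   0   0   0   0   0   0   0   0   0   0   0   0]
 [  0   0   0   0   0   0   0   0   0   0   0   0   0   0]
 [  0   0   0   0   0   0   0   0   0   0   0   0   0   0]
 [  0   0   0   0   0   0   0   0   0   0   0   0   0   0]
 [  0   0   0   0   0   0   0   0   0   0   0   0   0   0]
 [  0   0   0   0   0   0   0   0   0   5 365   0   0   0]
 [  0   0   0   0   0   0   0   0 114   0   0   0   0   0]
 [  0  12   0   0   0  57   0   0 167   0   0   0   0   0]]
```

>>> {"name": "carry_out", "arguments": {
  "commands": [
    [1,-1,-0.46,-0.4,0,0,0],
    [1,-1,-0.46,-0.4,0,0,0],
    [1,-1,-0.46,-0.4,0,0,0],
    [1,-1,-0.46,-0.4,0,0,0],
    [1,-1,-0.46,-0.4,0,0,0],
    [1,-1,-0.46,-0.4,0,0,0],
    [1,-1,-0.46,-0.4,0,0,0],
    [1,-1,-0.46,-0.4,0,0,0]
  ]
}}

```text
clock: 0.9
position: [0.329, 0.464, 0.3068]
ee_rot: [-0.401, -3.116, 0.001]
force: [-0.1, -0.0, -0.1]
width: 1.004
gripper_force: 0.0
```

>>> {"name": "carry_out", "arguments": {
  "commands": [
    [1,0,0,0,0,0,-1],
    [1,0,0,0,0,0,-1],
    [1,0,0,0,0,0,-1],
    [1,0,0,0,0,0,-1],
    [1,0,0,0,0,0,-1],
    [1,0,0,0,0,0,-1],
    [1,0,0,0,0,0,-1],
    [1,0,0,0,0,0,-1]
  ]
}}

```text
clock: 1.7
position: [0.3282, 0.4648, 0.3063]
ee_rot: [0.85, -3.024, 0.001]
force: [0.0, 0.1, 0.4]
width: 0.999
gripper_force: 0.0
```

Run:
```python
from h import *
print(arm.observe())
im=grab("wrist");save(im,"pics/w1.png");np.save("w1.npy",cloud(im));print(im["C"])
```

```text
{'clock': 1.7, 'joints': array([-1.02186604,  0.2913117 , -0.03709416,  1.58685295,  0.01112708,
        1.26456208,  1.05826989]), 'dq': array([ 0.12589616,  0.00820873, -0.1668906 , -0.01160064,  0.05048088,
        0.00585414,  0.94368566]), 'joint_efforts': array([ -1.02331515, -57.29116201,   0.62692294, -33.03266644,
        -0.09670664,   0.08446669,  -1.99121431]), 'position': array([0.32820924, 0.46478584, 0.30630762]), 'ee_rot': array([ 8.50237952e-01, -3.02363776e+00,  9.80290854e-04]), 'force': array([0.04090091, 0.13343908, 0.35721906]), 'ft_torque': array([ 0.02301314, -0.05371911,  0.02921314]), 'gripper_force': 0.0, 'width': 0.9992983757166968}
[[-5.21588995e-01  8.12376404e-01  2.60747959e-01  2.56890285e-01]
 [ 8.53196743e-01  4.96459222e-01  1.59948613e-01  4.20557092e-01]
 [ 4.87750526e-04  3.05896746e-01 -9.52064569e-01  4.65069856e-01]
 [ 0.00000000e+00  0.00000000e+00  0.00000000e+00  1.00000000e+00]]
```

View pics/w1.png

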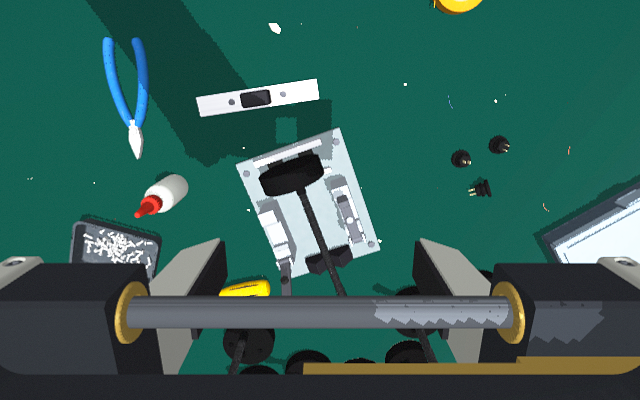

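The wrist view shows the plate, with corners at (237,160), (340,130), (381,250) and (292,278). The lamp base is at (292,175). The left post with the closed keeper is at (348,215), the right post at (272,235), and the bar at (258,98). The arm was still settling, so I'm measuring again.

```bash
cat > fit.py <<'E'
from h import *
np.set_printoptions(precision=4,suppress=True)
def rect(W,c,r,z0,z1,seed=None):
    P=W.reshape(-1,3); m=(np.hypot(P[:,0]-c[0],P[:,1]-c[1])<r)&(P[:,2]>z0)&(P[:,2]<z1)
    q=P[m]; b=cv2.minAreaRect((q[:,:2]*1000).astype(np.float32)); return b,len(q),np.median(q[:,2])
def jigfit(W):
    # mask the plate by height histogram, biggest image component
    P=W; m=((P[...,2]>.004)&(P[...,2]<.012)&(np.hypot(P[...,0]-.385,P[...,1]-.515)<.14)).astype(np.uint8)
    m=cv2.morphologyEx(m,cv2.MORPH_OPEN,np.ones((2,2),np.uint8))
    q=P[m>0]; return cv2.minAreaRect((q[:,:2]*1000).astype(np.float32)),len(q),np.median(q[:,2])
E
python3 - <<'E'
from fit import *
im=grab("wrist");W=cloud(im);np.save("w2.npy",W);print(arm.observe()["position"],arm.observe()["ee_rot"])
bench=W[(abs(W[...,0]-.25)<.05)&(abs(W[...,1]-.55)<.08)];print("bench z",np.nanmedian(bench[:,2]))
print("jig",jigfit(W)); print(cv2.boxPoints(jigfit(W)[0]))
print("bar",rect(W,(.31,.375),.09,.006,.014)); print("grip",rect(W,(.31,.375),.05,.028,.037))
P=W.reshape(-1,3)
t=P[(np.hypot(P[:,0]-.385,P[:,1]-.515)<.12)]
print(np.histogram(t[:,2],bins=np.arange(0,.14,.004)))
E
```

```text
[0.3283 0.4648 0.3063] [ 0.8463 -3.0248  0.0008]
bench z 0.38943948979972887
jig (((395.3831481933594, 485.82696533203125), (228.2970733642578, 137.17752075195312), 54.11024856567383), 7078, np.float64(nan))
[[272.8992 433.5585]
 [384.0331 353.1413]
 [517.8671 538.0954]
 [406.7332 618.5126]]
bar (((341.5948181152344, 395.057373046875), (102.87838745117188, 158.88475036621094), 39.90242004394531), 2524, np.float64(0.010139990513140268))
grip (((313.9745178222656, 366.67462158203125), (17.93047523498535, 33.62499237060547), 39.923744201660156), 452, np.float64(0.03218220679063888))
(array([6639, 2354, 4585,  196,  254,  424,  532,  561,  777,  533,  116,
        146,  368,  439,  146,  351,  205,  264,  184,  223,  302,  517,
        169,   54,   31,   27,   31,    6,    0,    0,    0,    0,    0,
          0]), array([0.   , 0.004, 0.008, 0.012, 0.016, 0.02 , 0.024, 0.028, 0.032,
       0.036, 0.04 , 0.044, 0.048, 0.052, 0.056, 0.06 , 0.064, 0.068,
       0.072, 0.076, 0.08 , 0.084, 0.088, 0.092, 0.096, 0.1  , 0.104,
       0.108, 0.112, 0.116, 0.12 , 0.124, 0.128, 0.132, 0.136]))
```

```bash
cat > jf.py <<'E'
from fit import *
from scipy.optimize import minimize
def jigfit2(W):
    m=((W[...,2]>.0055)&(W[...,2]<.0115)).astype(np.uint8)
    m=cv2.morphologyEx(m,cv2.MORPH_OPEN,np.ones((3,3),np.uint8))
    n,l,s,c=cv2.connectedComponentsWithStats(m)
    keep=np.zeros_like(m)
    for i in range(1,n):
        q=np.nanmedian(W[l==i],0)
        if s[i,4]>60 and np.hypot(q[0]-.385,q[1]-.515)<.13 and (q[:2]-[.314,.367])@[.767,.641]>.035: keep|=(l==i).astype(np.uint8)
    q=W[keep>0]; return cv2.minAreaRect((q[:,:2]*1000).astype(np.float32)),q
def tojig(P,o,a):
    c,s=np.cos(a),np.sin(a); d=P-np.r_[o,0]
    return np.stack([c*d[...,0]+s*d[...,1],-s*d[...,0]+c*d[...,1],d[...,2]],-1)
E
python3 - <<'E'
from jf import *
W=np.load("w2.npy"); b,q=jigfit2(W); print(b,len(q),cv2.boxPoints(b))
ang=np.radians(b[2] if b[1][0]>b[1][1] else b[2]-90); print(np.degrees(ang))
if np.cos(ang)<0: ang+=np.pi
ctr=np.array(b[0])/1000; o=ctr-.009*np.array([np.cos(ang),np.sin(ang)]);print("o",o,ang)
J=tojig(W,o,ang)*1000
def st(n,m): p=J[m]; print(n,len(p),np.nanpercentile(p,[3,50,97],axis=0).round(1).tolist())
x,y,z=J[...,0],J[...,1],J[...,2]
st("leftpost",(z>47)&(z<54)&(x>-30)&(x<70)&(y>30)&(y<70))
st("rightpost",(z>47)&(z<54)&(x>-30)&(x<70)&(y<-30)&(y>-70))
st("basetop",(z>84)&(z<92)&(abs(y)<40)&(x<-30)&(x>-90))
st("lug",(z>65)&(z<72)&(y>30)&(y<65)&(x<30)&(x>-40))
st("strap",(z>56.5)&(z<60.5)&(y>30)&(y<65)&(x<45)&(x>-40))
st("Rkeep",(z>64)&(z<130)&(y<-35)&(y>-65)&(x>20)&(x<110))
st("Rtop",(z>100)&(z<130)&(y<-35)&(y>-65)&(x>20)&(x<110))
st("neck",(z>28)&(z<40)&(abs(y)<12)&(x>-38)&(x<60))
s=arm.observe();R=Ro.from_rotvec(s["ee_rot"]).as_matrix();print(R)
E
```

```text
((404.648681640625, 496.7125244140625), (182.187744140625, 143.98606872558594), 51.12008285522461) 6709 [[291.426  470.9886]
 [403.5139 380.61  ]
 [517.8713 522.4364]
 [405.7835 612.8151]]
51.12008285522461
o [0.399  0.4897] 0.8922137597159732
leftpost 253 [[-20.0, 38.3, 47.8], [-11.1, 49.9, 52.2], [43.3, 57.6, 53.7]]
rightpost 455 [[-19.8, -57.5, 47.4], [-3.1, -47.2, 51.9], [44.4, -38.1, 53.6]]
basetop 622 [[-64.8, -16.1, 84.2], [-54.3, 0.7, 87.1], [-43.7, 16.6, 89.0]]
lug 194 [[-14.9, 42.4, 65.3], [10.5, 48.2, 69.3], [24.0, 53.6, 71.6]]
strap 29 [[40.0, 40.1, 57.1], [43.3, 49.0, 59.8], [44.8, 56.9, 60.4]]
Rkeep 316 [[49.6, -53.0, 65.3], [56.2, -46.6, 91.2], [64.9, -42.1, 107.6]]
Rtop 64 [[61.7, -52.8, 100.8], [63.7, -46.5, 104.4], [66.0, -42.1, 109.4]]
neck 495 [[-26.9, -4.7, 29.1], [13.2, 0.5, 32.6], [56.7, 4.9, 35.0]]
[[-0.8548 -0.5189 -0.0004]
 [-0.5189  0.8548 -0.0007]
 [ 0.0007 -0.0003 -1.    ]]
```

Run:
```python
from jf import *
W=np.load("w2.npy"); J=tojig(W,[.399,.4897],.8922)*1000
for nm,sg in(("L",1),("R",-1)):
  P=J.reshape(-1,3);P=P[(abs(P[:,1]*sg-48)<4)&(P[:,2]>54)&(P[:,0]<110)&(P[:,0]>-30)]
  for lo in range(-30,110,5):
    k=P[(P[:,0]>=lo)&(P[:,0]<lo+5)]
    if len(k): print(nm,lo,len(k),np.percentile(k[:,2],[5,50,95]).round(1))
```

```text
L -20 8 [54.  69.6 73.9]
L -15 55 [71.2 79.  84.3]
L -10 28 [82.3 83.2 84.3]
L -5 6 [71.5 71.9 81.7]
L 0 25 [69.2 70.5 71.2]
L 5 23 [68.3 69.4 70.9]
L 10 30 [67.1 68.4 71.1]
L 15 24 [68.7 70.2 71.1]
L 20 18 [64.8 65.8 69.7]
L 25 23 [63.2 64.1 64.9]
L 30 23 [62.  62.8 63.8]
L 35 21 [61.  62.  63.1]
L 40 23 [59.6 60.2 61.2]
L 45 25 [59.6 60.9 62. ]
L 50 12 [58.1 60.5 61.2]
R -20 1 [54. 54. 54.]
R 40 12 [54.9 57.3 59.3]
R 45 43 [58.4 61.6 67.9]
R 50 88 [67.6 78.4 93.6]
R 55 34 [82.1 93.7 95.8]
R 60 61 [ 96.1 102.8 107.9]
R 65 1 [108. 108. 108.]
```

>>> {"name": "carry_out", "arguments": {
  "commands": [
    [0.4,0,0,1,0,0,-0.87],
    [0.4,0,0,1,0,0,-0.87],
    [0.4,0,0,1,0,0,-0.87],
    [0.4,0,0,0.8,0,0,-0.87],
    [0.4,-0.54,0.09,0.6,0,0,0],
    [0.4,-0.54,0.09,0.6,0,0,0],
    [0.4,-0.54,0.09,0.6,0,0,0],
    [0.4,-0.54,0.09,0,0,0,0]
  ],
  "squeeze": 15
}}

```text
clock: 2.6
position: [0.3548, 0.5118, 0.1641]
ee_rot: [1.349, -2.833, 0.004]
force: [-0.4, 0.8, -0.1]
width: 0.409
gripper_force: 0.0
```

```bash
cat >> h.py <<'E'
O=np.array([.399,.4897]);A=.8922
def where():
    s=arm.observe();d=s["position"][:2]-O;c,q=np.cos(A),np.sin(A)
    R=Ro.from_rotvec(s["ee_rot"]).as_matrix()
    yaw=np.arctan2(R[1,1],R[0,1])-(A+np.pi/2)
    print("t",s["clock"],"jig mm",np.round([c*d[0]+q*d[1],-q*d[0]+c*d[1],s["position"][2]],4)*1000,"yawerr",round(yaw,4),"tilt",R[:2,2].round(4),"w",round(s["width"]*92,1),"F",s["force"].round(1),"g",round(s["gripper_force"],1))
E
python3 -c "
from h import *
where();where()"
```

```text
t 2.6 jig mm [-10.5  48.3 164.1] yawerr -0.0035 tilt [-0.002  -0.0037] w 37.6 F [-0.4  0.8 -0.1] g 0.0
t 2.6 jig mm [-10.5  48.3 164.1] yawerr -0.0035 tilt [-0.002  -0.0037] w 37.6 F [-0.4  0.8 -0.1] g 0.0
```

>>> {"name": "carry_out", "arguments": {
  "commands": [
    [0.4,0,0,1,0,0,0],
    [0.4,0,0,1,0,0,0],
    [0.4,0,0,1,0,0,0],
    [0.4,0,0,0.8,0,0,0],
    [0.4,0,0,0.4,0,0,0],
    [0,0,0,0,0,0,0],
    [0,0,0,0,0,0,0],
    [0,0,0,0,0,0,0]
  ]
}}

```text
clock: 3.4
position: [0.3557, 0.5135, 0.063]
ee_rot: [-1.354, 2.833, 0.002]
force: [0.2, -0.1, 0.5]
width: 0.19
gripper_force: 0.0
```

```bash
python3 -c "
from h import *
where()
im=grab('side');cv2.imwrite('pics/s1.png',cv2.resize(im['pixels'][120:300,180:420,::-1],None,fx=3,fy=3))
def arc(t0,t1,n,r=62.2,f=.0805):
    t=np.linspace(t0,t1,n+1)+f;p=np.c_[-np.cos(t),np.sin(t)]*r
    for d in np.diff(p,axis=0):print(np.round([-d[0]/25,-d[1]/25],2))
arc(.25,1.88,12)"
```

```text
t 3.4 jig mm [-8.6 48.7 63. ] yawerr -0.0007 tilt [0.001  0.0017] w 17.5 F [ 0.2 -0.1  0.5] g 0.0
[-0.13 -0.31]
[-0.17 -0.29]
[-0.21 -0.26]
[-0.24 -0.23]
[-0.27 -0.2 ]
[-0.3  -0.16]
[-0.32 -0.12]
[-0.33 -0.07]
[-0.34 -0.03]
[-0.34  0.02]
[-0.33  0.06]
[-0.32  0.11]
```

View pics/s1.png

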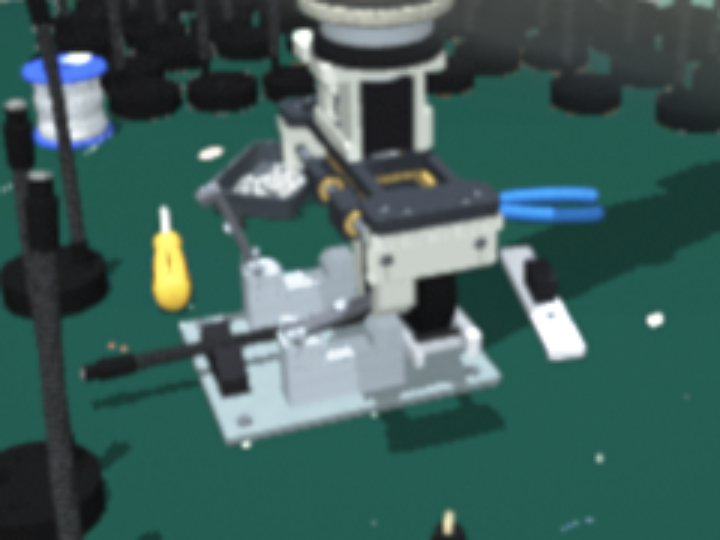

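The crop shows the fingers around the lug at about (370,295), still closing. I'll finish the grip and then swing the keeper.

>>> {"name": "carry_out", "arguments": {
  "commands": [
    [0,0,0,0,0,0,0],
    [0,0,0,0,0,0,0],
    [0,-0.13,0,-0.31,0,0,0],
    [0,-0.17,0,-0.29,0,0,0],
    [0,-0.21,0,-0.26,0,0,0],
    [0,-0.24,0,-0.23,0,0,0],
    [0,-0.27,0,-0.2,0,0,0],
    [0,-0.3,0,-0.16,0,0,0]
  ]
}}

```text
clock: 4.25
position: [0.3761, 0.5375, 0.0987]
ee_rot: [1.354, -2.833, 0.003]
force: [1.2, -4.5, -0.1]
width: 0.128
gripper_force: 15.0
```

```bash
python3 -c "
from h import *
where()"
```

```text
t 4.25 jig mm [22.9 47.8 98.7] yawerr -0.0005 tilt [-0.0006 -0.0021] w 11.8 F [ 1.2 -4.5 -0.1] g 15.0
```

>>> {"name": "carry_out", "arguments": {
  "commands": [
    [0,-0.32,0,-0.12,0,0,0],
    [0,-0.33,0,-0.07,0,0,0],
    [0,-0.34,0,-0.03,0,0,0],
    [0,-0.34,0,0.02,0,0,0],
    [0,-0.33,0,0.06,0,0,0],
    [0,-0.32,0,0.11,0,0,0],
    [0,0,0,0,0,0,0],
    [0.35,0,0,0,0,0,0]
  ]
}}

```text
clock: 5.05
position: [0.4074, 0.5781, 0.0996]
ee_rot: [-1.355, 2.833, 0.002]
force: [0.5, -0.2, 0.7]
width: 0.178
gripper_force: 0.0
```

```bash
python3 -c "
from h import *
where()"
```

```text
t 5.05 jig mm [74.1 48.9 99.6] yawerr -0.0002 tilt [0.0004 0.002 ] w 16.4 F [ 0.5 -0.2  0.7] g 0.0
```

>>> {"name": "carry_out", "arguments": {
  "commands": [
    [0.4,0,0,-0.4,0,0,0],
    [0.4,0,0,-1,0,0,0],
    [0.6,0,0,-1,0,0,0],
    [0.65,1,-0.27,-0.6,0,0,0],
    [0.65,1,-0.27,0,0,0,0],
    [0.65,1,-0.27,0,0,0,0],
    [0.65,1,-0.27,0,0,0,0],
    [0.65,1,-0.27,0,0,0,0]
  ]
}}

```text
clock: 5.85
position: [0.3536, 0.4582, 0.1747]
ee_rot: [-1.357, 2.833, 0.002]
force: [0.0, 0.4, -0.1]
width: 0.651
gripper_force: 0.0
```

>>> {"name": "carry_out", "arguments": {
  "commands": [
    [0.65,1,-0.27,0,0,0,0],
    [0.65,1,-0.27,0,0,0,0],
    [0.65,1,-0.27,0,0,0,0],
    [0.65,0.93,-0.24,0,0,0,0],
    [0.65,0,0,1,0,0,0.98],
    [0.65,0,0,1,0,0,0.98],
    [0.65,0,0,0.4,0,0,0],
    [0.65,0,0,0,0,0,0]
  ]
}}

```text
clock: 6.65
position: [0.3127, 0.3654, 0.1132]
ee_rot: [1.077, -2.949, 0.001]
force: [-0.2, 0.4, 0.9]
width: 0.649
gripper_force: 0.0
```

Run:
```python
from jf import *
where()
im=grab("wrist");save(im,"pics/w3.png");W=cloud(im)
b,q=jigfit2(W);print(b)
print(rect(W,(.314,.367),.05,.028,.037))
J=tojig(W,[.399,.4897],.8922)*1000
P=J.reshape(-1,3);P=P[(abs(P[:,1]-48)<4)&(P[:,2]>54)&(P[:,0]<110)&(P[:,0]>-30)]
for lo in range(-20,110,5):
    k=P[(P[:,0]>=lo)&(P[:,0]<lo+5)]
    if len(k): print(lo,len(k),np.percentile(k[:,2],[5,50,95]).round(1))
x,y,z=J[...,0],J[...,1],J[...,2]
def st(n,m): p=J[m]; print(n,len(p),np.nanpercentile(p,[3,50,97],axis=0).round(1).tolist())
st("basetop",(z>84)&(z<92)&(abs(y)<40)&(x<-30)&(x>-90))
```

```text
t 6.65 jig mm [-151.   -10.8  113.2] yawerr -0.1922 tilt [-0.0015 -0.0014] w 59.7 F [-0.2  0.4  0.9] g 0.0
((391.95263671875, 443.74853515625), (85.07352447509766, 97.9532241821289), 51.157920837402344)
(((313.8135986328125, 366.0297546386719), (17.963045120239258, 33.73970031738281), 39.05288314819336), 1126, np.float64(0.03221151192884525))
basetop 546 [[-65.0, -16.4, 84.1], [-62.9, 2.8, 86.2], [-56.0, 16.4, 88.7]]
```

View pics/w3.png

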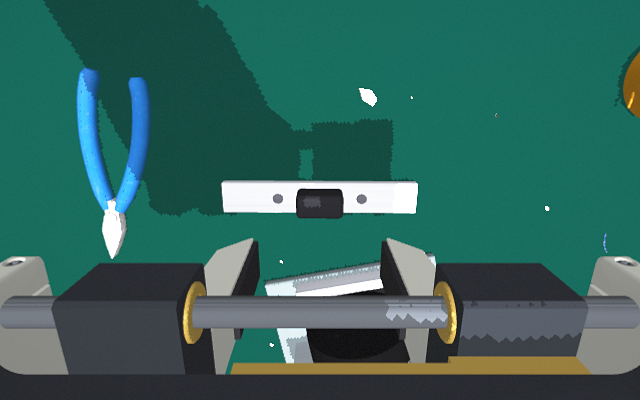

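The wrist view shows the bar at (320,198) with its grip block at (320,203). It is well aligned with the fingers and level in the picture. Next I'll descend and grip.

>>> {"name": "carry_out", "arguments": {
  "commands": [
    [0.65,-0.05,0,1,0,0,0],
    [0.65,0,0,1,0,0,0],
    [0.65,0,0,1,0,0,0],
    [0.65,0,0,0.84,0,0,0],
    [0.65,0,0,0,0,0,0],
    [0,0,0,0,0,0,0],
    [0,0,0,0,0,0,0],
    [0,0,0,0,0,0,0]
  ],
  "squeeze": 35
}}

```text
clock: 7.5
position: [0.3152, 0.3671, 0.019]
ee_rot: [-1.071, 2.951, 0.002]
force: [0.3, 1.0, 0.5]
width: 0.441
gripper_force: 0.0
```

>>> {"name": "carry_out", "arguments": {
  "commands": [
    [0,0,0,0,0,0,0],
    [0,0,0,0,0,0,0],
    [0,0,0,-0.5,0,0,0],
    [0,0,0,-1,0,0,0],
    [0,0,0,-1,0,0,0],
    [0,0,0,-1,0,0,0],
    [0,0,0,-1,0,0,-0.98],
    [0,0,0,-1,0,0,-0.94]
  ]
}}

```text
clock: 8.3
position: [0.3144, 0.366, 0.1565]
ee_rot: [-1.355, 2.834, -0.0]
force: [0.1, 0.4, -1.7]
width: 0.372
gripper_force: 35.0
```

Run:
```python
from jf import *
where()
im=grab("wrist");save(im,"pics/w4.png");W=cloud(im);where()
J=tojig(W,[.399,.4897],.8922)*1000
s=arm.observe(); z=s["position"][2]
print(rect(W,s["position"][:2],.1,z-.012,z-.002)); print(jigfit2(W)[0])
```

```text
t 8.3 jig mm [-149.4  -11.8  156.5] yawerr -0.0 tilt [ 0.0003 -0.0001] w 34.2 F [ 0.1  0.4 -1.7] g 35.0
t 8.35 jig mm [-147.3  -11.7  160.2] yawerr 0.0059 tilt [0.0034 0.004 ] w 33.8 F [0.9 1.4 1.6] g 35.0
(((312.3225402832031, 363.1781005859375), (19.598541259765625, 148.7635498046875), 51.11643600463867), 4619, np.float64(0.1487267003139502))
((418.4039306640625, 513.3453369140625), (44.9871826171875, 76.22027587890625), 50.46461486816406)
```

View pics/w4.png

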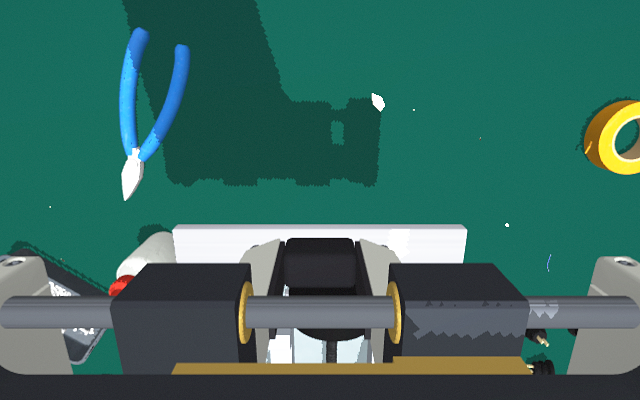

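The wrist view shows the bar held level across the fingers (173–467, 225–262), with the block centred between the pads. Moving over the slots.

>>> {"name": "carry_out", "arguments": {
  "commands": [
    [0,-0.94,0.07,0,0,0,0],
    [0,-0.94,0.07,0,0,0,0],
    [0,-0.94,0.07,0,0,0,0],
    [0,-0.94,0.07,0,0,0,0],
    [0,-0.94,0.07,0,0,0,0],
    [0,-0.94,0.07,0,0,0,0],
    [0,-0.9,0.07,0,0,0,0],
    [0,0,0,0,0,0,0]
  ]
}}

```text
clock: 9.15
position: [0.4092, 0.5028, 0.1548]
ee_rot: [-1.349, 2.836, 0.001]
force: [0.2, 0.1, -2.3]
width: 0.367
gripper_force: 35.0
```

>>> {"name": "carry_out", "arguments": {
  "commands": [
    [0,0,0,0.4,0,0,0],
    [0,0,0,0.4,0,0,0],
    [0,0,0,0.4,0,0,0],
    [0,0,0,0.4,0,0,0],
    [0,0,0,0,0,0,0],
    [0,0,0,0,0,0,0]
  ]
}}

```text
clock: 9.75
position: [0.4081, 0.5006, 0.115]
ee_rot: [1.349, -2.836, 0.0]
force: [0.4, -1.1, -0.1]
width: 0.37
gripper_force: 35.0
```

Run:
```python
from jf import *
where()
im=grab("scene");W=cloud(im);where()
a=im['pixels'][140:260,190:370,::-1]
im2=grab("side");b=im2['pixels'][140:280,200:400,::-1]
cv2.imwrite('pics/sc2.png',np.vstack([cv2.resize(a,(450,300)),cv2.resize(b,(450,300))]))
J=tojig(cloud(im2),O,A)*1000;x,y,z=J[...,0],J[...,1],J[...,2]
def st(n,J,m): p=J[m]; print(n,len(p),np.nanpercentile(p,[3,50,97],axis=0).round(1).tolist())
K=tojig(W,O,A)*1000
zb=arm.observe()["position"][2]*1000-8
for n,q in(("side",J),("scene",K)):
    st(n+" bar",q,(abs(q[...,2]-zb)<4)&(q[...,1]>40)&(q[...,1]<90)&(abs(q[...,0]-15)<30))
    st(n+" Lk",q,(q[...,2]>62)&(abs(q[...,1]-48)<8)&(q[...,0]>40)&(q[...,0]<100)&(q[...,2]<130))
```

```text
t 9.75 jig mm [ 14.2  -0.2 115. ] yawerr -0.0041 tilt [-0.0004 -0.0005] w 34.0 F [ 0.4 -1.1 -0.1] g 35.0
t 9.8 jig mm [ 14.6  -0.2 115.4] yawerr -0.0041 tilt [0.0002 0.0002] w 34.0 F [ 0.1 -0.1 -1.9] g 35.0
side bar 143 [[6.0, 42.0, 104.2], [17.9, 59.8, 106.5], [28.5, 75.3, 107.6]]
side Lk 174 [[53.9, 44.0, 66.0], [65.4, 52.6, 98.1], [80.9, 55.5, 119.3]]
scene bar 111 [[4.4, 42.0, 104.0], [15.6, 61.8, 105.8], [26.4, 75.8, 106.7]]
scene Lk 178 [[51.7, 43.7, 64.1], [62.2, 51.8, 94.9], [79.2, 55.0, 117.7]]
```

View pics/sc2.png

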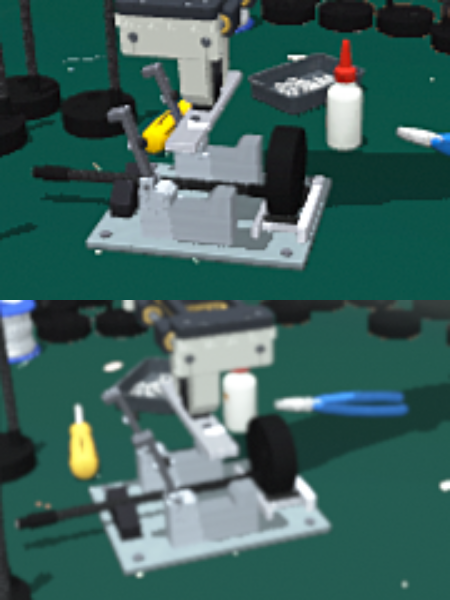

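Both keepers are swung back and the bar is over the slots; the lamp is undisturbed. Scene crop: bar at (210,125); side crop: bar at (205,425).

>>> {"name": "carry_out", "arguments": {
  "commands": [
    [0,-0.06,0,0.4,0,0,0],
    [0,0,0,0.4,0,0,0.04],
    [0,0,0,0.4,0,0,0],
    [0,0,0,0.4,0,0,0],
    [0,0,0,0.2,0,0,0],
    [0,0,0,0.2,0,0,0],
    [0,0,0,0.1,0,0,0],
    [0,0,0,0,0,0,0]
  ]
}}

```text
clock: 10.65
position: [0.4091, 0.502, 0.0625]
ee_rot: [1.344, -2.839, 0.0]
force: [-0.0, 1.1, -1.7]
width: 0.364
gripper_force: 35.0
```

Run:
```python
from h import *
where()
```

```text
t 10.65 jig mm [15.9 -0.2 62.5] yawerr -0.0081 tilt [-0.0001 -0.0002] w 33.5 F [-0.   1.1 -1.7] g 35.0
```

>>> {"name": "carry_out", "arguments": {
  "commands": [
    [0,0,0,0.1,0,0,-0.08],
    [0,0,0,0.1,0,0,0],
    [0,0,0,0.08,0,0,0],
    [0,0,0,0.06,0,0,0],
    [0,0,0,0,0,0,0]
  ]
}}

```text
clock: 11.15
position: [0.4092, 0.502, 0.0548]
ee_rot: [-1.355, 2.834, 0.0]
force: [-1.9, -1.5, 4.6]
width: 0.368
gripper_force: 35.0
```

Run:
```python
from h import *
where()
```

```text
t 11.15 jig mm [16.  -0.2 54.8] yawerr -0.0002 tilt [0.0002 0.0001] w 33.9 F [-1.9 -1.5  4.6] g 35.0
```

Contact has begun. A small further press, then release.

>>> {"name": "carry_out", "arguments": {
  "commands": [
    [0,0,0,0.06,0,0,0],
    [0,0,0,0.06,0,0,0],
    [0,0,0,0,0,0,0]
  ]
}}

```text
clock: 11.45
position: [0.4093, 0.5022, 0.0547]
ee_rot: [-1.354, 2.833, 0.001]
force: [-7.7, -10.6, 31.7]
width: 0.365
gripper_force: 35.0
```

Run:
```python
from h import *
where()
```

```text
t 11.45 jig mm [16.2 -0.2 54.7] yawerr -0.0004 tilt [0.0009 0.001 ] w 33.6 F [ -7.7 -10.6  31.7] g 35.0
```

>>> {"name": "carry_out", "arguments": {
  "commands": [
    [0.6,0,0,-0.06,0,0,0],
    [0.6,0,0,0,0,0,0],
    [0.6,0,0,0,0,0,0],
    [0.6,0,0,-0.5,0,0,0],
    [0.6,0,0,-1,0,0,0],
    [0.5,0,0,-1,0,0,0],
    [0.4,0,0,-1,0,0,0],
    [0.38,0,0,-0.5,0,0,0]
  ]
}}

```text
clock: 12.25
position: [0.4098, 0.503, 0.1557]
ee_rot: [-1.354, 2.832, 0.003]
force: [0.7, 0.6, 0.6]
width: 0.405
gripper_force: 0.0
```

>>> {"name": "carry_out", "arguments": {
  "commands": [
    [0.38,-0.8,0.64,0,0,0,0],
    [0.38,-0.8,0.64,0,0,0,0],
    [0.38,-0.72,0.64,0,0,0,0],
    [0.38,0,0,0,0,0,0]
  ]
}}

```text
clock: 12.65
position: [0.4061, 0.5806, 0.1521]
ee_rot: [1.36, -2.831, -0.003]
force: [0.4, -0.6, -0.1]
width: 0.381
gripper_force: 0.0
```

Run:
```python
from jf import *
where()
for n in("scene","side"):
    im=grab(n);q=tojig(cloud(im),O,A)*1000
    if n=="scene": a=im['pixels'][140:260,190:370,::-1]
    def st(n,m): p=q[m]; print(n,len(p),np.nanpercentile(p,[3,50,97],axis=0).round(1).tolist() if len(p) else '')
    x,y,z=q[...,0],q[...,1],q[...,2]
    st("bar L",(abs(z-46)<3)&(y>60)&(y<85)&(abs(x-15)<25))
    st("bar mid",(abs(z-46)<3)&(abs(y)<36)&(abs(x-15)<20))
    st("grip",(abs(z-67)<4)&(abs(y)<25)&(abs(x-15)<20))
    st("Lk",(z>100)&(abs(y-48)<5)&(x>40)&(x<100)&(z<125))
cv2.imwrite('pics/sc3.png',np.vstack([cv2.resize(a,(450,300)),cv2.resize(im['pixels'][140:280,200:400,::-1],(450,300))]))
where()
```

```text
t 12.65 jig mm [ 75.2  51.6 152.1] yawerr 0.0033 tilt [-0.0015  0.0015] w 35.1 F [ 0.4 -0.6 -0.1] g 0.0
bar L 62 [[6.4, 60.7, 43.4], [17.4, 69.8, 45.5], [28.4, 76.6, 47.3]]
bar mid 101 [[5.8, -32.4, 44.0], [11.1, 16.9, 45.7], [28.3, 35.3, 48.2]]
grip 75 [[8.9, -12.5, 63.7], [16.5, 5.4, 67.2], [25.5, 18.0, 68.7]]
Lk 50 [[62.4, 43.6, 101.6], [67.2, 49.6, 113.3], [78.7, 52.8, 118.8]]
bar L 73 [[7.0, 61.7, 43.4], [18.5, 70.9, 46.2], [29.4, 76.3, 47.3]]
bar mid 119 [[7.6, -32.8, 44.1], [23.6, 17.9, 46.2], [29.8, 34.8, 48.2]]
grip 96 [[10.1, -13.5, 63.6], [18.7, 5.2, 67.7], [26.9, 17.5, 68.8]]
Lk 53 [[65.3, 43.4, 101.9], [73.3, 51.7, 115.7], [81.7, 52.9, 119.6]]
t 12.75 jig mm [ 73.6  48.  152.1] yawerr 0.0006 tilt [-0.0005 -0.0011] w 34.7 F [-0.8 -0.5  0.7] g 0.0
```

View pics/sc3.png

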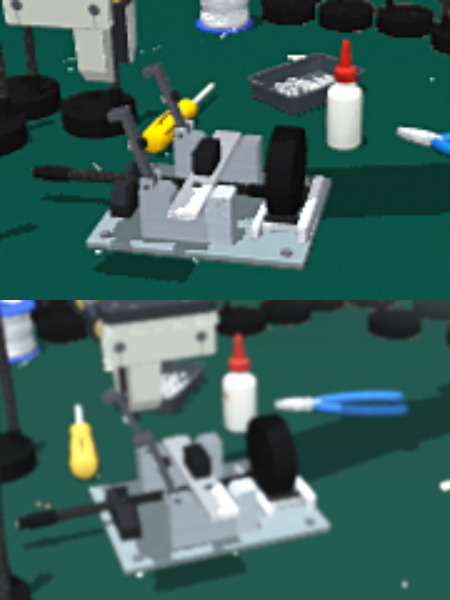

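The bar is seated (top at z 46, within about 1 mm in x) with the lamp in place. In the scene crop the bar runs (185,210)–(240,140). The left keeper stands at (125,130), with the gripper above it. I'll grip the left keeper and swing it back down.

```bash
python3 -c "
import numpy as np
t=np.linspace(1.9,.3,13)+.0805;p=np.c_[-np.cos(t),np.sin(t)]*62.2
print(np.round(-np.diff(p,axis=0)/25,2).tolist())"
```

```text
[[0.31, -0.11], [0.32, -0.07], [0.33, -0.03], [0.33, 0.02], [0.33, 0.06], [0.31, 0.11], [0.3, 0.15], [0.28, 0.18], [0.25, 0.22], [0.22, 0.25], [0.18, 0.28], [0.14, 0.3]]
```

>>> {"name": "carry_out", "arguments": {
  "commands": [
    [0.38,0,0,0.6,0,0,0],
    [0.38,0,0,0.9,0,0,0],
    [0.38,0,0,0.6,0,0,0],
    [0,0,0,0,0,0,0],
    [0,0,0,0,0,0,0],
    [0,0,0,0,0,0,0],
    [0,0,0,0,0,0,0],
    [0,0,0,0,0,0,0]
  ],
  "squeeze": 15
}}

```text
clock: 13.55
position: [0.4088, 0.5778, 0.1013]
ee_rot: [-1.354, 2.833, 0.001]
force: [1.3, -2.1, 2.7]
width: 0.127
gripper_force: 15.0
```

```bash
python3 -c "
from h import *
where()"
```

```text
t 13.55 jig mm [ 74.7  47.6 101.3] yawerr -0.0003 tilt [0.0013 0.0014] w 11.7 F [ 1.3 -2.1  2.7] g 15.0
```

>>> {"name": "carry_out", "arguments": {
  "commands": [
    [0,0.31,0,-0.11,0,0,0],
    [0,0.32,0,-0.07,0,0,0],
    [0,0.33,0,-0.03,0,0,0],
    [0,0.33,0,0.02,0,0,0],
    [0,0.33,0,0.06,0,0,0],
    [0,0.31,0,0.11,0,0,0],
    [0,0.3,0,0.15,0,0,0],
    [0,0.28,0,0.18,0,0,0]
  ]
}}

```text
clock: 14.35
position: [0.3688, 0.5283, 0.0926]
ee_rot: [-1.355, 2.833, 0.001]
force: [4.9, 3.5, -2.1]
width: 0.129
gripper_force: 15.0
```

>>> {"name": "carry_out", "arguments": {
  "commands": [
    [0,0.25,0,0.22,0,0,0],
    [0,0.22,0,0.25,0,0,0],
    [0,0.18,0,0.28,0,0,0],
    [0,0.14,0,0.3,0,0,0],
    [0,0,0,0,0,0,0],
    [0.35,0,0,0,0,0,0],
    [0.35,0,0,0,0,0,0],
    [0.35,0,0,-0.4,0,0,0]
  ]
}}

```text
clock: 15.15
position: [0.3553, 0.5124, 0.0754]
ee_rot: [1.355, -2.831, 0.002]
force: [0.3, 0.3, -0.5]
width: 0.326
gripper_force: 0.0
```

```bash
python3 -c "
from h import *
where()"
```

```text
t 15.15 jig mm [-9.8 48.3 75.4] yawerr 0.0005 tilt [-0.0021 -0.0023] w 30.0 F [ 0.3  0.3 -0.5] g 0.0
```

>>> {"name": "carry_out", "arguments": {
  "commands": [
    [0.3,0,0,-0.6,0,0,0],
    [0,0,0,-0.6,0,0,0],
    [0,0,0,0,0,0,0],
    [0,0,0,0,0,0,0],
    [0,0,0,0,0,0,0],
    [0,0,0,0.2,0,0,0],
    [0,0,0,0.2,0,0,0],
    [0,0,0,0.2,0,0,0]
  ]
}}

```text
clock: 15.95
position: [0.3562, 0.5128, 0.0902]
ee_rot: [1.355, -2.833, 0.001]
force: [0.2, -0.2, 0.5]
width: 0.003
gripper_force: 0.0
```

```bash
python3 -c "
from h import *
where()"
```

```text
t 15.95 jig mm [-8.9 47.8 90.2] yawerr -0.0 tilt [-0.0006 -0.0009] w 0.3 F [ 0.2 -0.2  0.5] g 0.0
```

>>> {"name": "carry_out", "arguments": {
  "commands": [
    [0,0.04,0,0.16,0,0,0],
    [0,0.04,0,0.16,0,0,0],
    [0,0.04,0,0.16,0,0,0],
    [0,0,0,0.16,0,0,0],
    [0,0,0,0.14,0,0,0],
    [0,0,0,0,0,0,0]
  ]
}}

```text
clock: 16.55
position: [0.3544, 0.5106, 0.0712]
ee_rot: [1.355, -2.834, 0.001]
force: [-1.1, 0.4, -0.2]
width: 0.007
gripper_force: 0.0
```

```bash
python3 -c "
from h import *
where()"
```

```text
t 16.55 jig mm [-11.8  47.8  71.2] yawerr -0.0001 tilt [-0.0003 -0.0005] w 0.6 F [-1.1  0.4 -0.2] g 0.0
```

>>> {"name": "carry_out", "arguments": {
  "commands": [
    [0,0,0,0.06,0,0,0],
    [0,0,0,0.06,0,0,0],
    [0,0,0,0.05,0,0,0],
    [0,0,0,0,0,0,0]
  ]
}}

```text
clock: 16.95
position: [0.3546, 0.511, 0.0684]
ee_rot: [-1.355, 2.834, 0.001]
force: [-2.3, -2.1, 7.7]
width: 0.003
gripper_force: 4.5
```

```bash
python3 -c "
from h import *
where()"
```

```text
t 16.95 jig mm [-11.3  47.9  68.4] yawerr -0.0001 tilt [0.0004 0.0006] w 0.3 F [-2.3 -2.1  7.7] g 4.5
```

>>> {"name": "carry_out", "arguments": {
  "commands": [
    [0,0,0,0.06,0,0,0],
    [0,0,0,0,0,0,0]
  ]
}}

```text
clock: 17.15
position: [0.3546, 0.511, 0.0679]
ee_rot: [-1.355, 2.833, 0.001]
force: [-3.7, -5.9, 18.6]
width: 0.006
gripper_force: 9.3
```

>>> {"name": "carry_out", "arguments": {
  "commands": [
    [0,0,0,-0.4,0,0,0],
    [0.38,0,0,-1,0,0,0],
    [0.38,0,0,-1,0,0,0],
    [0.38,0,0,-1,0,0,0],
    [0.38,-0.9,-0.96,0,0,0,0],
    [0.38,-0.9,-0.96,0,0,0,0],
    [0.38,-0.9,-0.96,0,0,0,0],
    [0.38,-0.9,-0.96,0,0,0,0]
  ]
}}

```text
clock: 17.95
position: [0.4871, 0.5206, 0.1514]
ee_rot: [-1.355, 2.834, 0.0]
force: [-0.3, 1.3, 0.4]
width: 0.377
gripper_force: 0.0
```

Run:
```python
from jf import *
where()
for n in("scene","side"):
    im=grab(n);q=tojig(cloud(im),O,A)*1000
    def st(n,m): p=q[m]; print(n,len(p),np.nanpercentile(p,[3,50,97],axis=0).round(1).tolist() if len(p) else '')
    x,y,z=q[...,0],q[...,1],q[...,2]
    st("Lkstrap",(z>54)&(z<64)&(abs(y-48)<5)&(x>-5)&(x<40))
    st("Llug",(z>62)&(z<76)&(abs(y-48)<5)&(x>-25)&(x<0))
    st("Rktop",(z>105)&(abs(y+48)<7)&(x>50)&(x<110)&(z<128))
where()
```

```text
t 17.95 jig mm [ 79.4 -49.2 151.4] yawerr 0.0001 tilt [0.0004 0.0004] w 34.7 F [-0.3  1.3  0.4] g 0.0
Lkstrap 67 [[-3.7, 44.0, 54.8], [15.7, 50.2, 58.0], [38.3, 52.9, 61.0]]
Llug 17 [[-14.2, 44.2, 63.4], [-9.8, 50.1, 66.9], [-7.3, 52.9, 69.0]]
Rktop 45 [[67.0, -51.7, 106.4], [73.7, -43.9, 112.4], [84.1, -41.5, 117.7]]
Lkstrap 91 [[-4.0, 43.7, 54.2], [19.0, 49.5, 58.5], [39.0, 52.8, 61.5]]
Llug 19 [[-13.3, 43.2, 62.8], [-8.1, 48.3, 67.4], [-5.8, 52.9, 68.9]]
Rktop 56 [[69.2, -53.2, 106.2], [76.8, -44.0, 113.2], [84.9, -41.5, 118.0]]
t 18.05 jig mm [ 80.5 -53.9 150.6] yawerr -0.0057 tilt [ 0.0034 -0.001 ] w 34.7 F [ 0.3  0.1 -0.8] g 0.0
```

>>> {"name": "carry_out", "arguments": {
  "commands": [
    [0.38,0,0,0,0,0,0],
    [0.38,0,0,0.4,0,0,0]
  ]
}}

```text
clock: 18.25
position: [0.4851, 0.5218, 0.1421]
ee_rot: [-1.356, 2.832, 0.003]
force: [-0.5, 0.7, 1.4]
width: 0.382
gripper_force: 0.0
```

```bash
python3 -c "
from h import *
where()"
```

```text
t 18.25 jig mm [ 79.  -46.9 142.1] yawerr 0.001 tilt [0.0008 0.0024] w 35.1 F [-0.5  0.7  1.4] g 0.0
```

>>> {"name": "carry_out", "arguments": {
  "commands": [
    [0.38,0,0,0.6,0,0,0],
    [0.38,0,0,0.6,0,0,0],
    [0.38,0,0,0.5,0,0,0],
    [0,0,0,0,0,0,0],
    [0,0,0,0,0,0,0],
    [0,0,0,0,0,0,0],
    [0,0,0,0,0,0,0],
    [0,0,0,0,0,0,0]
  ]
}}

```text
clock: 19.05
position: [0.4863, 0.5208, 0.0992]
ee_rot: [-1.354, 2.833, 0.001]
force: [0.1, 0.8, 1.7]
width: 0.129
gripper_force: 15.0
```

```bash
python3 -c "
from h import *
where()
t=np.linspace(2.0,.3,13)+.0805;p=np.c_[-np.cos(t),np.sin(t)]*62.2
print(np.round(-np.diff(p,axis=0)/25,2).tolist())"
```

```text
t 19.05 jig mm [ 79.  -48.4  99.2] yawerr -0.0003 tilt [0.0011 0.001 ] w 11.9 F [0.1 0.8 1.7] g 15.0
[[0.32, -0.15], [0.34, -0.1], [0.35, -0.05], [0.35, -0.0], [0.35, 0.04], [0.34, 0.09], [0.32, 0.14], [0.3, 0.18], [0.27, 0.23], [0.24, 0.26], [0.2, 0.29], [0.15, 0.32]]
```

>>> {"name": "carry_out", "arguments": {
  "commands": [
    [0,0.32,0,-0.15,0,0,0],
    [0,0.34,0,-0.1,0,0,0],
    [0,0.35,0,-0.05,0,0,0],
    [0,0.35,0,0,0,0,0],
    [0,0.35,0,0.04,0,0,0],
    [0,0.34,0,0.09,0,0,0],
    [0,0.32,0,0.14,0,0,0],
    [0,0.3,0,0.18,0,0,0]
  ]
}}

```text
clock: 19.85
position: [0.4443, 0.4689, 0.0954]
ee_rot: [-1.354, 2.832, 0.002]
force: [4.8, 3.6, -3.7]
width: 0.127
gripper_force: 15.0
```

>>> {"name": "carry_out", "arguments": {
  "commands": [
    [0,0.27,0,0.23,0,0,0],
    [0,0.24,0,0.26,0,0,0],
    [0,0.2,0,0.29,0,0,0],
    [0,0.15,0,0.32,0,0,0],
    [0,0,0,0,0,0,0],
    [0.35,0,0,0,0,0,0],
    [0.35,0,0,0,0,0,0],
    [0.35,0,0,-0.4,0,0,0]
  ]
}}

```text
clock: 20.65
position: [0.429, 0.451, 0.0762]
ee_rot: [1.355, -2.831, 0.002]
force: [-0.4, -0.3, 0.3]
width: 0.326
gripper_force: 0.0
```

```bash
python3 -c "
from h import *
where()"
```

```text
t 20.65 jig mm [-11.3 -47.6  76.2] yawerr 0.0004 tilt [-0.0026 -0.0025] w 30.0 F [-0.4 -0.3  0.3] g 0.0
```

Same closing press as on the left.

>>> {"name": "carry_out", "arguments": {
  "commands": [
    [0.3,0,0,-0.6,0,0,0],
    [0,-0.04,0,-0.6,0,0,0],
    [0,0,0,0,0,0,0],
    [0,0,0,0,0,0,0],
    [0,0,0,0,0,0,0],
    [0,0,0,0.2,0,0,0],
    [0,0,0,0.2,0,0,0],
    [0,0,0,0.2,0,0,0]
  ]
}}

```text
clock: 21.45
position: [0.4307, 0.4523, 0.0912]
ee_rot: [1.355, -2.833, 0.001]
force: [-0.3, -0.3, 0.8]
width: 0.003
gripper_force: 0.0
```

>>> {"name": "carry_out", "arguments": {
  "commands": [
    [0,0.04,0,0.16,0,0,0],
    [0,0.04,0,0.16,0,0,0],
    [0,0,0,0.16,0,0,0],
    [0,0,0,0.16,0,0,0],
    [0,0,0,0.14,0,0,0],
    [0,0,0,0,0,0,0]
  ]
}}

```text
clock: 22.05
position: [0.4296, 0.4509, 0.0722]
ee_rot: [1.355, -2.834, 0.0]
force: [-0.1, -0.0, 0.6]
width: 0.005
gripper_force: 0.0
```

>>> {"name": "carry_out", "arguments": {
  "commands": [
    [0,0,0,0.06,0,0,0],
    [0,0,0,0.06,0,0,0],
    [0,0,0,0.05,0,0,0],
    [0,0,0,0,0,0,0]
  ]
}}

```text
clock: 22.45
position: [0.4298, 0.4512, 0.0688]
ee_rot: [-1.355, 2.834, 0.0]
force: [-0.6, -1.5, 2.7]
width: 0.005
gripper_force: 1.5
```

```bash
python3 -c "
from h import *
where()"
```

```text
t 22.45 jig mm [-10.7 -48.1  68.8] yawerr -0.0 tilt [0.0002 0.0002] w 0.5 F [-0.6 -1.5  2.7] g 1.5
```

>>> {"name": "carry_out", "arguments": {
  "commands": [
    [0,0,0,0.05,0,0,0],
    [0,0,0,0.05,0,0,0],
    [0,0,0,0,0,0,0]
  ]
}}

```text
clock: 22.75
position: [0.4299, 0.4512, 0.0678]
ee_rot: [-1.355, 2.834, 0.0]
force: [-4.8, -4.8, 19.3]
width: 0.002
gripper_force: 9.7
```

>>> {"name": "carry_out", "arguments": {
  "commands": [
    [0,0,0,-0.5,0,0,0],
    [0,0,0,-1,0,0,0],
    [0,0,0,-1,0,0,0],
    [0,0,0,-1,0,0,0],
    [0,1,0,-1,0,0,0],
    [0,1,0,-1,0,0,0],
    [0,1,0,-1,0,0,0],
    [0,1,0,0,0,0,0]
  ]
}}

```text
clock: 23.55
position: [0.3676, 0.3741, 0.232]
ee_rot: [-1.353, 2.829, 0.004]
force: [0.8, 0.4, 0.3]
width: 0.003
gripper_force: 0.0
```

>>> {"name": "carry_out", "arguments": {
  "commands": [
    [0,0,0,-0.8,0,0,0],
    [0,0,0,0,0,0,0],
    [0,0,0,0,0,0,0]
  ]
}}

```text
clock: 23.85
position: [0.3673, 0.3737, 0.2488]
ee_rot: [-1.355, 2.833, 0.001]
force: [1.0, 1.0, -0.5]
width: 0.006
gripper_force: 0.0
```

Run:
```python
from jf import *
where()
for n in("scene","side","wrist"):
    im=grab(n);q=tojig(cloud(im),O,A)*1000
    if n=="wrist": save(im,"pics/w5.png")
    print(n)
    def st(n,m): p=q[m]; print(n,len(p),np.nanpercentile(p,[3,50,97],axis=0).round(1).tolist() if len(p) else '')
    x,y,z=q[...,0],q[...,1],q[...,2]
    for s,k in((1,"L"),(-1,"R")):
        st(k+"strap",(z>54)&(z<66)&(abs(y-48*s)<5)&(x>-5)&(x<40))
        st(k+"lug",(z>62)&(z<80)&(abs(y-48*s)<5)&(x>-25)&(x<0))
    st("bar L",(abs(z-46)<3)&(y>60)&(y<85)&(abs(x-15)<25))
    st("bar R",(abs(z-46)<3)&(-y>60)&(-y<85)&(abs(x-15)<25))
    st("grip",(abs(z-67)<4)&(abs(y)<25)&(abs(x-15)<20))
    st("base",(z>84)&(z<92)&(abs(y)<40)&(x<-30)&(x>-90))
```

```text
t 23.85 jig mm [-110.2  -48.1  248.8] yawerr -0.0001 tilt [0.001  0.0012] w 0.5 F [ 1.   1.  -0.5] g 0.0
scene
Lstrap 61 [[-4.8, 44.0, 54.6], [17.5, 49.2, 58.3], [38.5, 52.7, 61.4]]
Llug 14 [[-14.5, 44.0, 63.8], [-11.8, 48.3, 67.8], [-7.8, 52.9, 68.7]]
Rstrap 55 [[-2.6, -52.5, 55.0], [17.9, -45.5, 58.2], [38.4, -43.2, 61.5]]
Rlug 12 [[-13.7, -51.3, 63.0], [-9.4, -45.3, 67.4], [-6.7, -43.4, 68.8]]
bar L 57 [[5.5, 61.0, 43.3], [16.6, 69.2, 45.4], [27.8, 75.6, 47.0]]
bar R 0 
grip 77 [[8.5, -13.0, 63.6], [15.9, 6.2, 67.1], [25.3, 17.4, 68.6]]
base 73 [[-61.9, -11.2, 84.3], [-51.7, 4.9, 86.3], [-41.5, 16.5, 88.2]]
side
Lstrap 80 [[-3.4, 43.8, 54.7], [18.7, 49.6, 58.6], [37.2, 52.7, 61.9]]
Llug 21 [[-13.8, 43.8, 62.8], [-8.7, 49.1, 67.4], [-5.7, 52.8, 69.2]]
Rstrap 60 [[-2.8, -51.3, 54.7], [19.0, -46.2, 58.6], [38.4, -43.1, 62.0]]
Rlug 14 [[-13.3, -51.9, 62.6], [-9.0, -47.2, 68.0], [-6.1, -43.2, 69.0]]
bar L 77 [[7.0, 60.6, 43.4], [17.6, 69.6, 46.0], [29.4, 75.8, 47.2]]
bar R 0 
grip 94 [[10.0, -13.6, 63.8], [19.4, 4.8, 67.7], [27.0, 17.5, 69.0]]
base 91 [[-61.6, -13.9, 84.2], [-49.3, 4.9, 86.6], [-40.1, 17.5, 88.3]]
wrist
Lstrap 0 
Llug 69 [[-17.4, 43.7, 62.8], [-15.8, 47.9, 68.4], [-12.0, 52.2, 70.1]]
Rstrap 6 [[31.1, -48.6, 57.6], [32.0, -48.0, 58.6], [33.3, -47.4, 60.2]]
Rlug 0 
bar L 1 [[1.9, 63.6, 43.0], [1.9, 63.6, 43.0], [1.9, 63.6, 43.0]]
bar R 0 
grip 0 
base 775 [[-65.1, -16.6, 84.3], [-54.8, -1.1, 87.1], [-44.0, 15.8, 89.0]]
```

View pics/w5.png

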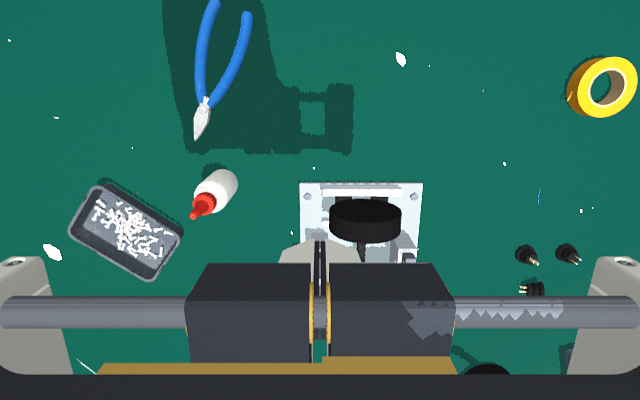

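The wrist view shows the lamp base still in its nest at (365,218). The depth readings put both lug tops at about z 68.5 and both strap tops at 58.5, so both keepers are closed. The bar is seated with its block at z 68. Handing in.

```bash
python3 -c "
from cell import arm
print(arm.sign_off())"
```

```text
the job is handed in; nothing more can be done
None
```

The job is handed in at about 24 s of the 58 s allowed: the left keeper was swung back first, the bar is seated in both slots with its grip block up, both keepers are pressed closed over it, and the lamp is still lying in its nest.

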